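# Roll the large cell onto the soldering line

## Task

Two round battery cells lie on their sides on the pale soldering board, one on each side of the ruled line. Get the larger one ready for its tabs: push the top of it sideways with the fingertips so that it rolls onto the line and comes to rest lying centred along it, between the two end ticks. Do not pick it up or push it from low down on its side, and leave the smaller cell, the two block batteries and the solder spool alone.

Things in the scene. Friction and masses are not known exactly. Their poses are not given: they have to be found in the camera images.
- big_cell: larger cell: black cylinder 34 mm in diameter, 60 mm long, 100 to 200 g, lying on the board, free to roll. Origin on its axis at mid length, 23 mm above the table, so its top is at 40 mm; x runs along the cylinder, y and z turn as it rolls. Starts 60 to 100 mm to either side of the line, parallel within 2 degrees. Its top moves twice as far as its axis; slight rolling resistance stops it soon.
- small_cell: the smaller round cell, same look: 26 mm in diameter, 48 mm long, lying on its side on the board on the other side of the line. Origin on its axis at mid length, x axis along the cylinder. To be left alone.
- board: the fixed pale plywood soldering board, 280 mm (its x) by 400 mm (its y), 6 mm thick, lying on the table; origin at the centre of its underside, on the table, z up. The ruled line runs along its x axis through its middle.
- line_mid (a point): middle of the ruled line, on the board's top face. The line is black, 4 mm wide and 170 mm long, printed flush, and runs along this frame's x axis; a 36 mm cross tick closes each end (85 mm either side of the middle). This frame's y axis is the direction in which the cell must roll.
- block_a: a block battery standing upright near the board's far edge, 26.5 x 17.5 mm and 49 mm tall; origin at the centre of its underside. To be left alone.
- block_b: a second block battery, the same, standing near the other far corner of the board. To be left alone.
- spool: a plastic solder spool, 56 mm in diameter and 30 mm tall, lying flat on the table beyond the board's far edge; origin at the centre of its underside. To be left alone.
There are look-alikes about, which are no part of the job. What is shaped like the big_cell but pink or turquoise is not meant.

How it is judged:
By the outcome, as a careful person would: the job done as asked, in the order asked, and still so for the second after the job is handed in, with the robot touching nothing.
It also fails if it takes over 58 s, if anything falls off the work surface, if the arm or the gripper's body presses on something with over 40 N, if the wrist force passes 120 N, or if a joint passes its speed limit or range.

## Robot

A 7-joint arm with a two-finger parallel gripper is mounted at the origin on the work surface. World frame = base frame: x ahead of the robot, y to its left, z up, the work surface at z = 0. Lengths are in m, angles in rad, forces in N, time in s.
With the tool pointing down it reaches from about 0.35 to 0.9 m from the base axis. Payload 19.9 kg.
Tool frame: the origin (TCP) lies on the centre line of the jaws, within the pads' length; the fingertips stand 17 mm ahead of it and the grasp point (between the pads) lies 2 mm behind it; z points along the fingers, y is the direction in which the jaws open and shut (so a half turn about z gives the same grasp; the last joint's range is limited). The gripper opens to 85 mm and grips with 20 to 120 N. Pads are 22 mm wide; open, the fingers measure 114 mm over their backs; the gripper's body (76 mm by 85 mm) begins 54 mm behind the grasp point. The pads swing forward as they close: fully open they stand 13 mm farther back than shut.
Start: joints at [-1.226, 0.417, -0.01, 1.614, 0.005, 1.111, -0.053], TCP at [0.235, 0.579, 0.248] pointing down, gripper open.
Joint ranges: [-2.81, 2.81], [-0.39, 2.02], [-1.27, 1.25], [0.06, 2.57], [-1.19, 4.33], [0.19, 2], [-2.82, 2.82]. Speed limits (rad/s): [1.89, 1.89, 2.39, 2.39, 3.01, 3.01, 3.01].

## Interface

Orientations are given as a rotation vector (axis times angle).
In Python, from cell import * gives the robot as it stands.
- The arm moves only by the shell command python3 -m handwheel 'ROWS' [FORCE]. ROWS is JSON, a list of rows, each a list of 3 entries, a list of its own where there are three numbers: the shift along the tool's x, y, z in cm, then the turn about the tool's z in degrees, then the gripper command: -1 is fully open, 1 is shut, values between are in proportion. In form: [[[x, y, z], roll, jaw], ...]. A call has 1 to 5 rows; each row is the pose to reach, as a shift and turn from the pose commanded when the call began, along the tool's axes at that moment; what a row does not reach only later rows make up. A row lasts 1/12 s, in which the tool goes at most 41.7 mm and 7.16 degrees, less where a joint would pass 70% of its speed; a pose out of reach is approached as far as the arm can. A call with a gripper value outside its range is refused whole. The fingers move at their own pace and stop on an object; FORCE is the grip in N (left out, the last holds). Time passes only in rows, so rows that repeat a pose let the fingers close. It gives the time, the measured TCP pose, the force and the opening at its end, in the units of the state.
- sense(): the state, without advancing time (a new reading comes with each control period).
- capture(name): name is "side" or "top"; returns a dict with "img" (420x560x3 uint8, red, green, blue), "fx", "fy", "cx", "cy" (pixels), "D" ([k1, k2, p1, p2, k3] as OpenCV has them; the pictures are not rectified), "extrinsics" (4x4, takes a point from camera to world coordinates). Camera axes: x right, y up, looking along -z (the intrinsics and any distortion apply to the point x, -y, -z); pixel columns grow to the right and rows downward; lengths in m; the calibration is good to about 2 mm. A picture is of the moment at which its call begins. There is no depth.
- hand_in(): hands the job in, once; it reports no verdict.
Trained networks look in the newest picture that a camera, given by its name, has taken for a name from the list of things; names that differ only in an ending like _2 or _b are one class to them, and where a whole thing is asked for, a point or a joint stands for the part that bears it (a point fixed in the world has none). Each returns a list of dicts, best first, with "score" (0 to 1); they miss things now and then, are a little off and sometimes report something else, mostly with a low value. They report only what shows in the picture. A call takes as long as a camera call. They do not tell look-alikes from the thing itself.
- find_in(camera, target): "bbox" ([left, top, width, height] in pixels, round what is visible of it).
- pinpoint(camera, target): "point" ([column, row] in pixels: a listed point, or the origin of a listed thing).
The state is a dict: "time": time; "q": joint angles; "qvel": joint speeds; "tau": joint torques, N m; "tcp_pos": TCP position; "tool_rot": TCP orientation; "contact_force": force on the tool from outside, world axes, zero at the start; "wrist_torque": the same for the moment, N m; "gripper_width": finger opening in m.
Only numpy, scipy, OpenCV 4.12 (cv2) and the standard library are available. Lean on these libraries where they do the work, as an engineer would, in place of code of your own. Each camera call takes 0.05 s, during which the arm holds its last target.

## Working session

There is one attempt and no reset: what is moved stays moved. The work goes in short steps, Python scripts to look and compute and a shell command to move; the robot and the scene stay as the last step left them, time stands still between calls to the robot, and variables do not carry over. Pictures are saved under pics/ and viewed, and the job is handed in when it is done.

```bash
ls; mkdir -p pics
python3 - <<'E'
from cell import *
import cv2
s=sense();print(s['time'],s['tcp_pos'],s['tool_rot'],s['gripper_width'])
for n in('side','top'):
    c=capture(n);cv2.imwrite(f'pics/{n}0.png',c['img'][:,:,::-1])
    print(n,c['fx'],c['cx'],c['cy'],c['D'],c['extrinsics'])
    for t in('big_cell','small_cell','board','block_a','spool'):
        print(t,[(d['bbox'],round(d['score'],2)) for d in find_in(n,t)][:4])
    for t in('line_mid','big_cell','small_cell'):print(t,[(d['point'],round(d['score'],2)) for d in pinpoint(n,t)][:4])
E
```

```text
pics
0.0 [0.23505953 0.57878902 0.24768435] [-6.02216132e-01 -3.08316392e+00  1.82071484e-03] 0.08565475170005714
side 411.5239947479831 287.45287147524186 206.9526812506246 [-0.02568582  0.          0.          0.          0.        ] [[-0.89502927  0.29872743 -0.33118654  0.32841424]
 [-0.44598591 -0.60673294  0.65800585  0.59607085]
 [-0.00437739  0.73663903  0.67627197  0.57181244]
 [ 0.          0.          0.          1.        ]]
big_cell [([217.3, 283.4, 23.9, 44.6], 0.94), ([144.4, 263.3, 26.9, 40.2], 0.9), ([299.9, 208.5, 35.0, 16.6], 0.61), ([305.6, 362.2, 44.1, 49.9], 0.6)]
small_cell [([310.8, 168.6, 20.9, 14.5], 0.69)]
board [([226.7, 144.2, 160.9, 133.7], 0.76)]
block_a [([254.5, 138.4, 17.9, 20.2], 0.7), ([241.1, 210.4, 18.8, 27.1], 0.67)]
spool [([198.9, 194.0, 30.6, 33.7], 0.79)]
line_mid [([308.4, 195.5], 0.64)]
big_cell [([159.9, 284.4], 0.69), ([316.9, 219.9], 0.65), ([225.9, 301.9], 0.62)]
small_cell [([320.8, 179.6], 0.74), ([308.2, 198.8], 0.67)]
top 494.1154449463371 272.5431142870549 199.5061646518316 [-0.15794731  0.          0.          0.          0.        ] [[ 0.02873863  0.99632943 -0.08063345  0.47418445]
 [-0.99893964  0.03152904  0.03354876  0.1068578 ]
 [ 0.03596791  0.0795838   0.99617906  1.17626504]
 [ 0.          0.          0.          1.        ]]
big_cell [([259.4, 201.8, 26.5, 25.7], 0.9), ([156.1, 128.3, 25.9, 22.1], 0.86), ([163.3, 178.4, 24.9, 27.4], 0.79), ([136.1, 266.9, 27.1, 10.8], 0.69)]
small_cell [([321.2, 179.9, 17.1, 28.8], 0.65)]
board []
block_a [([336.1, 126.3, 10.1, 11.4], 0.66), ([236.5, 159.9, 13.3, 16.6], 0.44)]
spool [([239.9, 118.1, 27.0, 26.4], 0.81)]
line_mid [([297.7, 196.4], 0.65)]
big_cell [([167.6, 139.7], 0.76), ([176.9, 189.2], 0.71), ([149.5, 275.0], 0.68), ([268.2, 216.7], 0.67)]
small_cell [([329.0, 195.2], 0.58), ([242.5, 173.0], 0.38)]
```

Run:
```python
import cv2
a=cv2.imread('pics/side0.png');cv2.imwrite('pics/side0b.png',cv2.resize(a[120:300,190:430],None,fx=3.3,fy=3.3,interpolation=cv2.INTER_CUBIC))
a=cv2.imread('pics/top0.png');cv2.imwrite('pics/top0b.png',cv2.resize(a[100:280,200:400],None,fx=3.3,fy=3.3,interpolation=cv2.INTER_CUBIC))
```

```text
(no output)
```

View pics/side0.png

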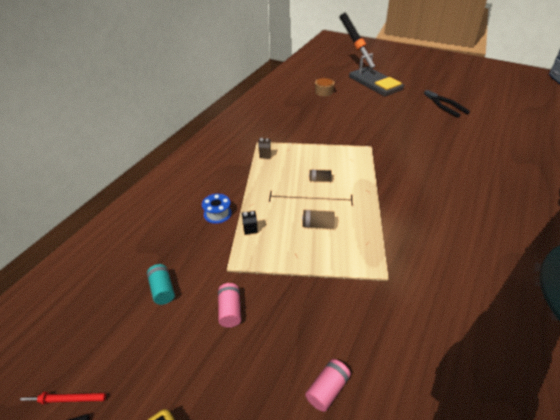

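View pics/top0.png

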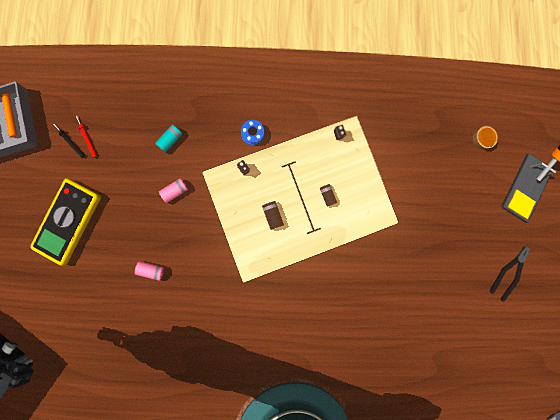

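```bash
sleep 1
```

```text
(no output)
```

View pics/top0b.png

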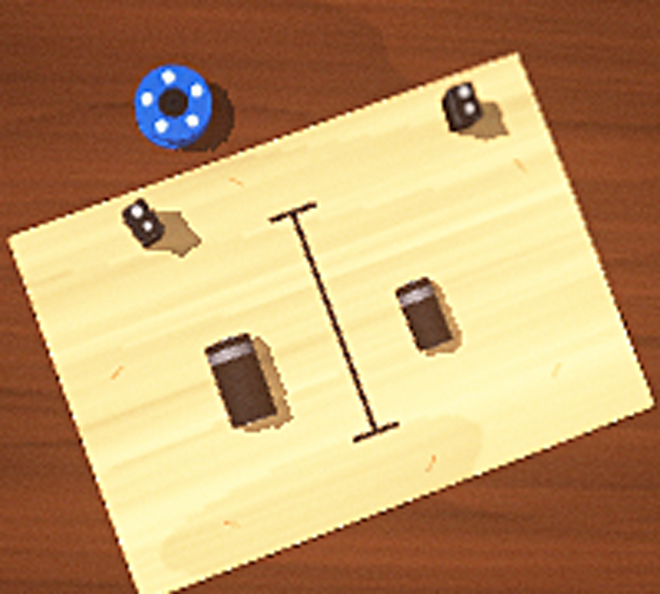

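View pics/side0b.png

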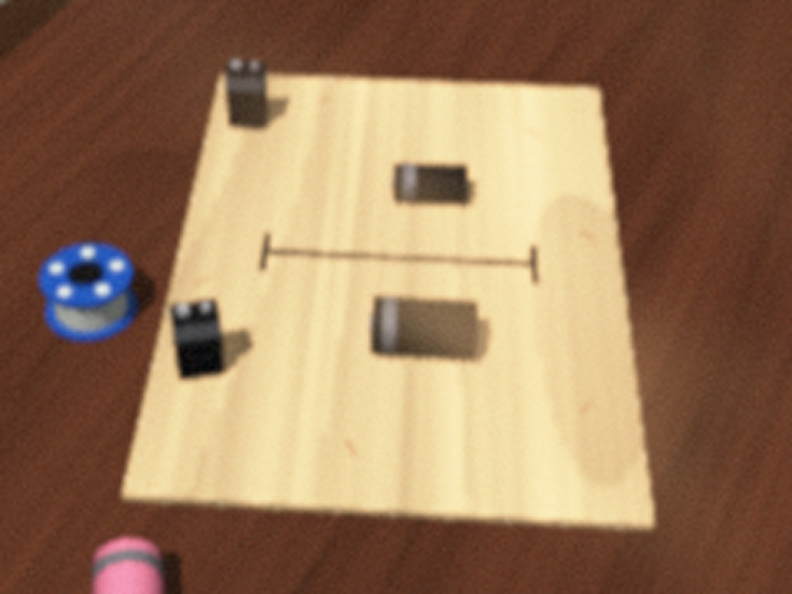

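The top view shows the black big cell at about (274,215), left of the ruled line. The line's ticks are at about (289,164) and (314,231). The small cell is right of the line at (329,195), and pink and turquoise look-alikes lie off the board. Next I'll measure all of this in both views.

```bash
cat > h.py <<'E'
from cell import *
import cv2,numpy as np
from scipy.optimize import minimize
def K(c): return np.array([[c['fx'],0,c['cx']],[0,c['fy'],c['cy']],[0,0,1.]])
def proj(c,P):
    T=np.linalg.inv(c['extrinsics']);p=np.asarray(P)@T[:3,:3].T+T[:3,3]
    p=p*[1,-1,-1]
    return cv2.projectPoints(p.reshape(-1,1,3),np.zeros(3),np.zeros(3),K(c),np.array(c['D'],float))[0].reshape(-1,2)
def ray(c,uv):
    n=cv2.undistortPoints(np.array(uv,float).reshape(-1,1,2),K(c),np.array(c['D'],float)).reshape(-1,2)
    d=np.c_[n[:,0],-n[:,1],-np.ones(len(n))]@c['extrinsics'][:3,:3].T
    return c['extrinsics'][:3,3],d
def onz(c,uv,z):
    o,d=ray(c,uv);return o+d*((z-o[2])/d[:,2])[:,None]
def tri(ca,ua,cb,ub):
    o1,d1=ray(ca,ua);o2,d2=ray(cb,ub);out=[]
    for a,b in zip(d1,d2):
        A=np.c_[a,-b];s=np.linalg.lstsq(A,o2-o1,rcond=None)[0]
        p,q=o1+s[0]*a,o2+s[1]*b;out.append(np.r_[(p+q)/2,np.linalg.norm(p-q)])
    return np.array(out)
def comps(c,thr=95):
    g=c['img'].max(2) .astype(np.uint8)
    m=(g<thr).astype(np.uint8)
    return cv2.connectedComponentsWithStats(m,connectivity=8)
def cyl(p,r,L):
    x,y,a,z=p;t=np.linspace(0,2*np.pi,24)
    P=[]
    for e in(-L/2,L/2):
        P+= [[x+e*np.cos(a)-r*np.sin(a)*np.cos(k),y+e*np.sin(a)+r*np.cos(a)*np.cos(k),z+r*np.sin(k)] for k in t]
    return np.array(P)
def soft(c,hull,S=8):
    # antialiased mask
    h=np.zeros((420,560),np.uint8)
    cv2.fillConvexPoly(h,np.round(hull*64).astype(np.int32),255,cv2.LINE_AA,6)
    return h/255.
E
python3 - <<'E'
from h import *
for n,seed in(('top',[(302,197),(274,215),(329,195),(300,199)]),('side',[(310,197),(318,219),(320,176)])):
    c=capture(n)
    g=c['img'].max(2)
    for thr in(100,130,150):
        k,l,st,ce=comps(c,thr)
        for i in range(1,k):
            x,y,w,h,a=st[i]
            if 225<x<400 and 130<y<280 and 15<a<900 :print(n,thr,i,st[i],ce[i].round(1))
    print(g[215,262:290] if n=='top' else g[205:235,318])
E
```

```text
top 100 54 [237 160  13  15  87] [243.2 167.7]
top 100 56 [282 162  39  72 108] [300.8 197.2]
top 100 67 [320 184  10   6  21] [324.4 186.5]
top 100 70 [322 189  15  17 117] [329.  197.5]
top 100 78 [262 201  14   7  29] [268.4 203.9]
top 100 80 [264 205  20  24 259] [273.5 217.6]
top 130 641 [237 160  13  15  95] [243.2 167.6]
top 130 668 [282 162  39  72 115] [300.9 197.3]
top 130 774 [320 184  11   6  26] [324.7 186.7]
top 130 787 [322 189  15  17 156] [329.  197.3]
top 130 838 [262 201  22  29 327] [273.2 215.9]
top 130 915 [349 237  14   7  19] [355.1 240.1]
top 130 939 [310 251  17   7  20] [318.  254.2]
top 150 10 [237 160  13  15  98] [243.4 167.6]
top 150 11 [282 162  39  72 118] [301.  197.6]
top 150 14 [320 184  17  22 199] [328.5 195.5]
top 150 15 [262 201  22  29 342] [273.  215.6]
[251 253 255 190  83  90  89  97  96  97 103  92  97  94  91  97  90  80
 121 203 196 191 188 255 255 255 254 254]
side 100 151 [316 171  16  10 137] [323.7 175.3]
side 100 233 [242 212  16  22 267] [249.8 223.2]
side 100 236 [303 215  18  12  81] [310.4 223.4]
side 100 266 [398 242   8  14  41] [402.  248.7]
side 130 165 [310 170  22  12 185] [321.6 175.6]
side 130 168 [242 211  17  24 302] [249.9 223.1]
side 130 169 [303 211  30  17 303] [315.5 221.1]
side 150 155 [309 170  24  12 233] [320.9 175.4]
side 150 160 [242 211  24  24 371] [251.3 223.1]
side 150 161 [303 210  32  18 473] [318.6 219.5]
[242 240 242 241 237 206 157 131 128 124 126 127 124 120 119 114 110 107
 104  95  94  97 124 183 227 237 240 239 240 239]
```

```bash
cat >> h.py <<'E'
def line(c,seed):
    k,l,st,ce=comps(c,160)
    g=c['img'].min(2).astype(float)
    ii=[i for i in range(1,k) if np.hypot(*(ce[i]-seed))<12 and max(st[i][2:4])>55]
    i=ii[0];m=cv2.dilate((l==i).astype(np.uint8),np.ones((3,3)))>0
    bg=cv2.medianBlur(c['img'].min(2),21).astype(float)
    w=np.clip(bg-g,0,None)*m;v,u=np.nonzero(w>15)
    ww=w[v,u];P=onz(c,np.c_[u,v],.006)[:,:2]
    ctr=(P*ww[:,None]).sum(0)/ww.sum();C=((P-ctr)*ww[:,None]).T@(P-ctr)
    d=np.linalg.eigh(C)[1][:,1];d=d*(1 if d[0]>0 else -1)
    e=(P-ctr)@d
    return ctr,d,e.min(),e.max()
def cellfit(c,box,p0,r=.017,L=.06,z=.023,thr=165):
    u0,v0,u1,v1=box;g=c['img'].max(2).astype(float)
    m=np.zeros((420,560));m[v0:v1,u0:u1]=np.clip((thr+35-g[v0:v1,u0:u1])/70,0,1)
    def f(q):
        h=cv2.convexHull(proj(c,cyl([*q[:3],z],r,L)).astype(np.float32)).reshape(-1,2)
        return (np.abs(soft(c,h)-m)[v0-5:v1+5,u0-5:u1+5]).sum()
    best=None
    for da in(-.1,0,.1):
        s=np.array([*p0[:2],p0[2]+da]);sim=np.vstack([s]+[s+np.eye(3)[i]*[.006,.006,.08][i] for i in range(3)])
        R=minimize(f,s,method='Nelder-Mead',options=dict(initial_simplex=sim,xatol=1e-5,fatol=1e-3))
        if best is None or R.fun<best.fun:best=R
    return best.x,best.fun,m.sum()
E
cat > meas.py <<'E'
from h import *
import sys
B=eval(sys.argv[1]) if len(sys.argv)>1 else {'top':[257,196,290,236],'side':[296,202,342,236]}
S={'top':(301,197),'side':(310,197)}
for n in('top','side'):
    c=capture(n);cv2.imwrite(f'pics/{n}_{sense()["time"]:.2f}.png',c['img'][:,:,::-1])
    try:
        o,d,a,b=line(c,S[n]);print(n,'line',o.round(4),np.degrees(np.arctan2(d[1],d[0])).round(2),round(a,4),round(b,4))
    except Exception as e: print(n,'line fail',e);continue
    u0,v0,u1,v1=B[n];p0=onz(c,[[(u0+u1)/2,(v0+v1)/2]],.023)[0]
    x,f,s=cellfit(c,B[n],[p0[0],p0[1],np.arctan2(d[1],d[0])])
    nn=np.array([-d[1],d[0]]);r=x[:2]-o
    print('  cell',x.round(4),np.degrees(x[2]).round(2),'err',round(f,1),round(s),'along',(r@d).round(4),'across',(r@nn).round(4))
E
python3 meas.py
python3 - <<'E'
from h import *
a=capture('top');b=capture('side')
print(tri(a,[pinpoint('top','line_mid')[0]['point'],(274,215),(301,197.3),(289,164),(314,231)],b,[pinpoint('side','line_mid')[0]['point'],(318.6,219.5),(310.3,197),(269.8,196.2),(351.8,200)]).round(4))
print(onz(a,[(329,195)],.019),onz(a,[(243,168),(340,132)],.05))
from scipy.spatial.transform import Rotation as R
print(R.from_rotvec(sense()['tool_rot']).as_matrix().round(3))
E
```

```text
top line [ 0.5745 -0.0007] 22.17 -0.0852 0.0902
  cell [0.5308 0.0657 0.3701] 21.2 err 97.7 373 along -0.0155 across 0.078
side line fail list index out of range
[[ 5.784e-01  7.000e-04  1.590e-02  2.000e-04]
 [ 5.307e-01  6.310e-02  1.810e-02  1.800e-03]
 [ 5.757e-01 -2.000e-04  8.600e-03  9.000e-04]
 [ 6.553e-01  3.010e-02  3.800e-03  1.100e-03]
 [ 4.964e-01 -3.360e-02  4.800e-03  1.200e-03]]
[[ 0.58278495 -0.06549017  0.019     ]] [[ 0.63578891  0.13890559  0.05      ]
 [ 0.7286831  -0.08432921  0.05      ]]
[[-0.927  0.376 -0.   ]
 [ 0.376  0.927 -0.   ]
 [-0.    -0.    -1.   ]]
```

```bash
sed -i 's/(thr+35-g\[v0:v1,u0:u1\])\/70/(thr+12-g[v0:v1,u0:u1])\/24/' h.py
python3 - <<'E'
from h import *
import cv2
for n,B,z0 in(('top',[257,196,290,236],(.5308,.0657)),('side',[296,202,342,236],(.5308,.0631))):
    img=cv2.imread(f'pics/{n}0.png')[:,:,::-1].copy()
    c=capture(n)
    for thr in(145,165):
        x,f,s=cellfit(c,B,[*z0,.37],thr=thr);print(n,thr,x.round(4),np.degrees(x[2]),f,s)
    big=cv2.resize(c['img'][B[1]-10:B[3]+10,B[0]-10:B[2]+10],None,fx=10,fy=10,interpolation=cv2.INTER_NEAREST)[:,:,::-1].copy()
    h=cv2.convexHull(proj(c,cyl([*x,.023],.017,.06)).astype(np.float32)).reshape(-1,2)
    cv2.polylines(big,[np.round((h-[B[0]-10.5,B[1]-10.5])*10).astype(np.int32)],True,(0,255,0),1)
    cv2.imwrite(f'pics/{n}fit.png',big)
a,b=cv2.imread('pics/topfit.png'),cv2.imread('pics/sidefit.png')
E
```

```text
top 145 [0.531  0.0663 0.398 ] 22.804680174672725 93.01911764705883 340.125
top 165 [0.531  0.0663 0.3981] 22.808818491143377 85.9235294117647 353.8333333333333
side 145 [0.53   0.0664 0.4103] 23.50598069536614 168.91225490196078 461.95833333333337
side 165 [0.5283 0.0673 0.3665] 20.998887283834243 99.84950980392156 533.7083333333333
```

View pics/topfit.png

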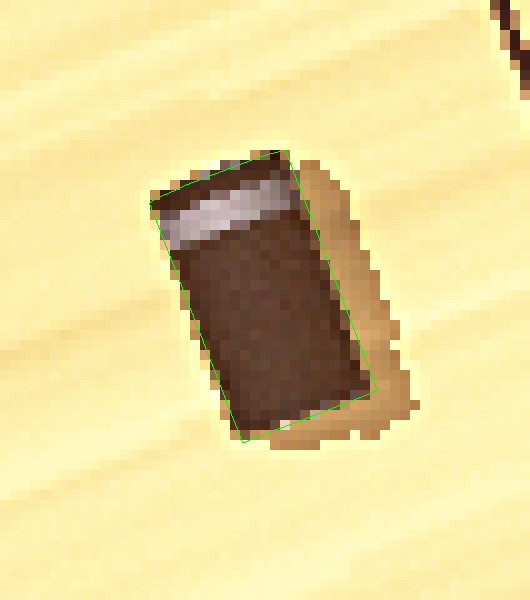

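View pics/sidefit.png

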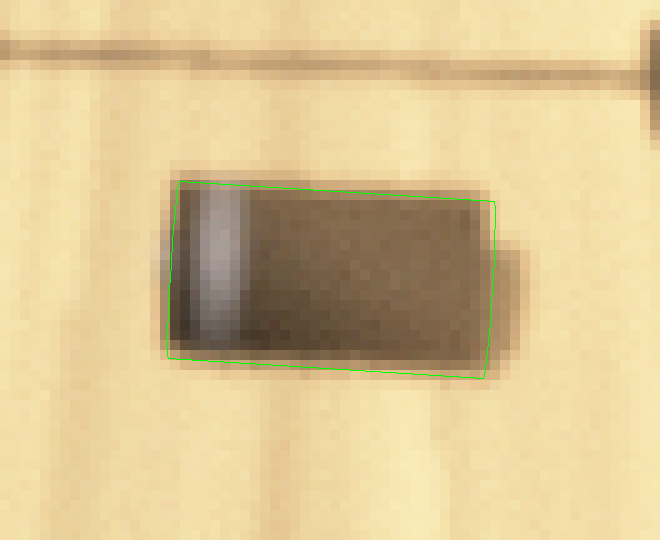

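Both fits put the cell's axis at about (0.530, 0.066), 78 mm from the line on its +y side and nearly parallel to it. In the pictures the green outline sits on the cell. I'll turn the tool so its x axis is the rolling direction, part-open the jaws so the two tips span the cell, and roll it by dragging its top in short strokes.

```bash
python3 -m handwheel '[[[-3.1,-2.4,0],7,0.2],[[-6.2,-4.8,0],14,0.2],[[-9.3,-7.2,1],21,0.2],[[-12.4,-9.6,2],28,0.2],[[-15.5,-12,3],35,0.2]]' 20
cat > st.py <<'E'
from h import *
from scipy.spatial.transform import Rotation as R
import sys
s=sense();M=R.from_rotvec(s['tool_rot']).as_matrix();p=s['tcp_pos']
print('t',s['time'],'tcp',p.round(4),'xang',np.degrees(np.arctan2(M[1,0],M[0,0])).round(1),'w',round(s['gripper_width'],4),'F',np.round(s['contact_force'],1))
t=np.array(eval(sys.argv[1])) if len(sys.argv)>1 else None
if t is not None: print('delta tool cm',((t-p)@M*100).round(2))
E
python3 st.py '[.528,.074,.1]'
```

```text
time: 1.82
tcp_pos: [0.3342, 0.4079, 0.2182]
tool_rot: [-1.51, -2.755, -0.001]
contact_force: [1.1, 1.8, -0.5]
gripper_width: 0.0341
t 1.8167 tcp [0.3342 0.4079 0.2182] xang 122.6 w 0.0341 F [ 1.1  1.8 -0.5]
delta tool cm [-38.58  -1.64  11.8 ]
```

```bash
python3 -m handwheel '[[[-3.9,-0.2,0.8],5,0.2],[[-7.8,-0.4,1.6],10.5,0.2],[[-11.7,-0.6,2.4],10.5,0.2],[[-15.6,-0.7,3.2],10.5,0.2],[[-19.5,-0.8,4],10.5,0.2]]' ; python3 st.py '[.528,.074,.09]'
```

```text
time: 2.23
tcp_pos: [0.4334, 0.2398, 0.1782]
tool_rot: [1.747, 2.611, 0.001]
contact_force: [-0.4, 0.4, -0.1]
gripper_width: 0.0339
t 2.2333 tcp [0.4334 0.2398 0.1782] xang 112.4 w 0.0339 F [-0.4  0.4 -0.1]
delta tool cm [-18.94   2.41   8.82]
```

```bash
python3 -m handwheel '[[[-3.7,0.5,1.7],0.4,0.2],[[-7.4,1,3.4],0.4,0.2],[[-11.1,1.5,5.1],0.4,0.2],[[-14.8,2,6.9],0.4,0.2],[[-18.9,2.4,8.8],0.4,0.2]]';  python3 -m handwheel '[[[0,0,0],0,0.2],[[0,0,0],0,0.2]]'; python3 st.py '[.528,.074,.057]'
python3 - <<'E'
from h import *
for n in('top','side'):
    c=capture(n);cv2.imwrite(f'pics/{n}1.png',cv2.resize(c['img'][140:290,200:400],None,fx=3.5,fy=3.5)[:,:,::-1])
E
```

```text
time: 2.65
tcp_pos: [0.5262, 0.0774, 0.0911]
tool_rot: [1.756, 2.605, 0.001]
contact_force: [1.5, 0.2, 0.6]
gripper_width: 0.0336
time: 2.82
tcp_pos: [0.5257, 0.0764, 0.0909]
tool_rot: [-1.762, -2.601, 0.003]
contact_force: [0.1, 0.5, 0.6]
gripper_width: 0.0341
t 2.8167 tcp [0.5257 0.0764 0.0909] xang 111.8 w 0.0341 F [0.1 0.5 0.6]
delta tool cm [-0.3   0.14  3.39]
```

View pics/side1.png

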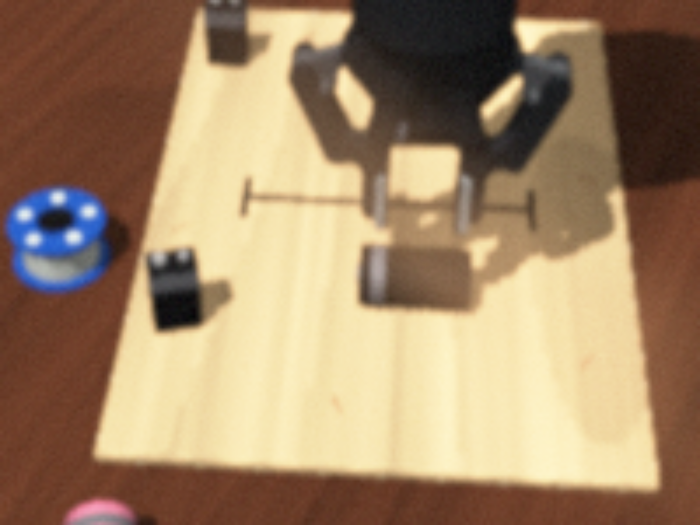

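View pics/top1.png

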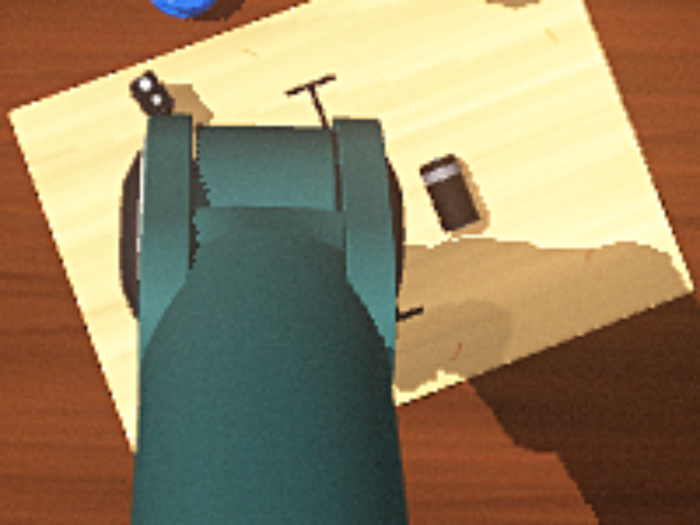

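The fingers straddle the line end to end with the cell (tips at about (375,215) and (465,225) in the side crop). I'll lower onto the top while watching the force.

```bash
python3 -m handwheel '[[[-0.2,0.1,1],0,0.2],[[-0.2,0.1,2],0,0.2],[[-0.2,0.1,2.6],0,0.2],[[-0.2,0.1,2.9],0,0.2],[[-0.2,0.1,3.0],0,0.2]]'; python3 -m handwheel '[[[0,0,0.1],0,0.2],[[0,0,0.2],0,0.2],[[0,0,0.2],0,0.2]]';python3 -m handwheel '[[[0,0,0.1],0,0.2],[[0,0,0.2],0,0.2]]'
```

```text
time: 3.33
tcp_pos: [0.5266, 0.0776, 0.0611]
tool_rot: [-1.756, -2.604, 0.001]
contact_force: [0.5, -0.2, -0.4]
gripper_width: 0.0342
time: 3.58
tcp_pos: [0.5272, 0.0774, 0.0599]
tool_rot: [1.757, 2.604, 0.0]
contact_force: [0.9, -0.6, -0.6]
gripper_width: 0.0342
time: 3.75
tcp_pos: [0.5272, 0.0774, 0.058]
tool_rot: [1.757, 2.604, 0.0]
contact_force: [0.6, 0.7, 0.5]
gripper_width: 0.034
```

```bash
python3 -m handwheel '[[[-0.4,0,0],0,0.2],[[-0.4,0,0.1],0,0.2],[[-0.4,0,0.1],0,0.2]]'; python3 -m handwheel '[[[0,0,0.1],0,0.2],[[0,0,0.1],0,0.2]]';python3 -m handwheel '[[[0,0,0.1],0,0.2],[[0,0,0.1],0,0.2]]'
```

```text
time: 4.0
tcp_pos: [0.5287, 0.0733, 0.0568]
tool_rot: [1.757, 2.604, -0.0]
contact_force: [0.0, 0.1, -0.2]
gripper_width: 0.0341
time: 4.17
tcp_pos: [0.5288, 0.0735, 0.056]
tool_rot: [1.757, 2.604, 0.0]
contact_force: [-2.2, -1.0, 6.9]
gripper_width: 0.034
time: 4.33
tcp_pos: [0.5289, 0.0735, 0.0557]
tool_rot: [1.757, 2.604, 0.001]
contact_force: [-6.2, -2.1, 22.5]
gripper_width: 0.034
```

```bash
python3 -m handwheel '[[[0,0,-0.05],0,0.2],[[-0.3,0,-0.05],0,0.2],[[-0.7,0,-0.05],0,0.2],[[-1.1,0,-0.05],0,0.2],[[-1.5,0,-0.05],0,0.2]]'
python3 - <<'E'
from h import *
c=capture('side');cv2.imwrite('pics/side2.png',cv2.resize(c['img'][140:290,200:400],None,fx=3.5,fy=3.5)[:,:,::-1])
E
python3 st.py
```

```text
time: 4.75
tcp_pos: [0.5344, 0.0595, 0.0559]
tool_rot: [1.757, 2.604, 0.0]
contact_force: [-4.8, -1.5, 15.0]
gripper_width: 0.0339
t 4.8 tcp [0.5347 0.0586 0.056 ] xang 111.9 w 0.0342 F [-3.7 -2.3 12. ]
```

View pics/side2.png

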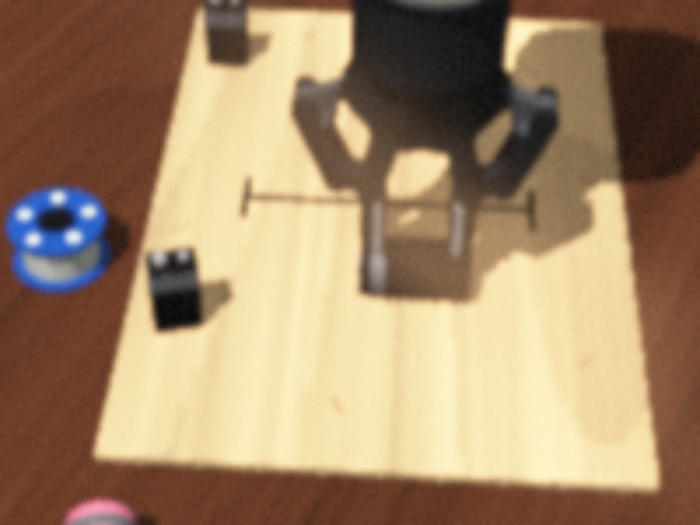

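The cell rolled about 7 mm with the tips, as expected. I'll finish this stroke, lift, step back and repeat.

```bash
python3 -m handwheel '[[[-0.4,0,0],0,0.2],[[-0.8,0,0],0,0.2],[[-1.2,0,0],0,0.2],[[-1.5,0,0],0,0.2],[[-1.6,0,0],0,0.2]]'; python3 -m handwheel '[[[0,0,0],0,0.2],[[0,0,-0.6],0,0.2],[[0.8,0,-0.6],0,0.2],[[1.6,0,-0.6],0,0.2],[[1.6,0,-0.3],0,0.2]]'
python3 - <<'E'
from h import *
c=capture('side');cv2.imwrite('pics/side3.png',cv2.resize(c['img'][140:290,200:400],None,fx=3.5,fy=3.5)[:,:,::-1])
E
python3 st.py
```

```text
time: 5.22
tcp_pos: [0.5404, 0.0442, 0.0558]
tool_rot: [1.757, 2.604, -0.0]
contact_force: [-4.5, -1.8, 11.2]
gripper_width: 0.0339
time: 5.63
tcp_pos: [0.5337, 0.0621, 0.0585]
tool_rot: [-1.754, -2.606, -0.001]
contact_force: [0.6, 1.3, 0.7]
gripper_width: 0.0338
t 5.6833 tcp [0.5336 0.0612 0.0577] xang 112.1 w 0.0342 F [-1.1  0.2 -0.8]
```

View pics/side3.png

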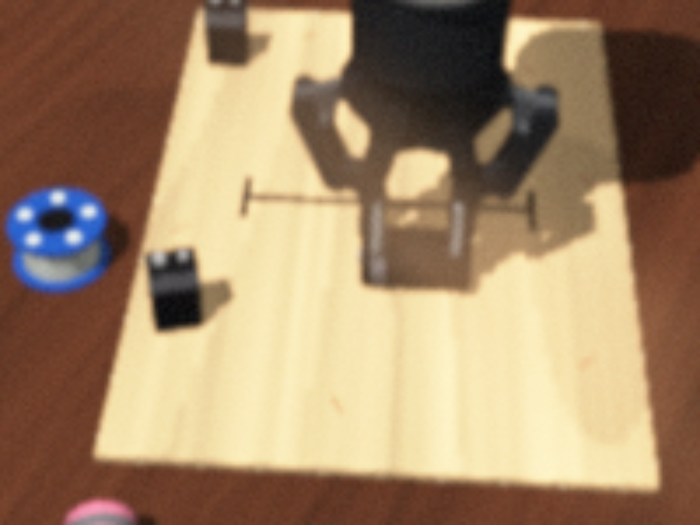

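```bash
python3 -m handwheel '[[[-0.2,0,0.15],0,0.2],[[-0.2,0,0.3],0,0.2],[[-0.2,0,0.3],0,0.2]]'; python3 -m handwheel '[[[-0.6,0,0],0,0.2],[[-1.4,0,0],0,0.2],[[-2.2,0,0],0,0.2],[[-2.9,0,0],0,0.2],[[-3.3,0,0],0,0.2]]';python3 -m handwheel '[[[0,0,0],0,0.2],[[0,0,0],0,0.2]]'; python3 -m handwheel '[[[0,0,-0.6],0,0.2],[[0.8,0,-0.6],0,0.2],[[1.65,0,-0.6],0,0.2],[[1.65,0,-0.3],0,0.2]]'
python3 - <<'E'
from h import *
c=capture('side');cv2.imwrite('pics/side4.png',cv2.resize(c['img'][140:290,200:400],None,fx=3.5,fy=3.5)[:,:,::-1])
E
python3 st.py
```

```text
time: 5.93
tcp_pos: [0.5354, 0.0572, 0.0559]
tool_rot: [1.758, 2.603, 0.0]
contact_force: [-5.3, -1.4, 18.0]
gripper_width: 0.0341
time: 6.35
tcp_pos: [0.5478, 0.0257, 0.0556]
tool_rot: [1.758, 2.603, -0.0]
contact_force: [-2.4, -1.1, 5.7]
gripper_width: 0.034
time: 6.52
tcp_pos: [0.5477, 0.0261, 0.0555]
tool_rot: [1.758, 2.603, -0.0]
contact_force: [-2.5, -2.9, 8.7]
gripper_width: 0.0342
time: 6.85
tcp_pos: [0.5406, 0.0449, 0.0585]
tool_rot: [-1.754, -2.606, -0.001]
contact_force: [-0.3, 2.0, -1.0]
gripper_width: 0.0344
t 6.9 tcp [0.5406 0.044  0.0577] xang 112.1 w 0.0344 F [-0.5 -0.7 -0. ]
```

View pics/side4.png

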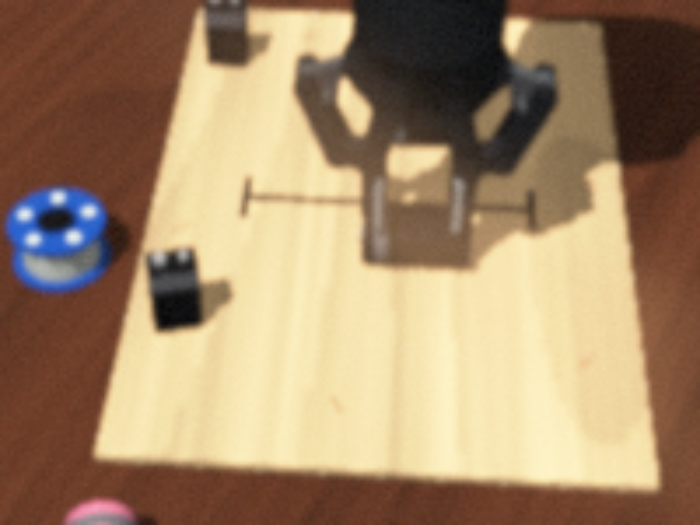

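```bash
cat > edge.py <<'E'
from h import *
from scipy.optimize import brentq
th=np.radians(22.0);d=np.array([np.cos(th),np.sin(th)]);n=np.array([-d[1],d[0]])
o=np.array([.5750,-.0012])
def bottom(c,nn,col,al=-.0155):
    P=cyl([*(o+al*d+nn*n),th,.023],.017,.06)
    h=cv2.convexHull(proj(c,P).astype(np.float32)).reshape(-1,2)
    r=[]
    for a,b in zip(h,np.roll(h,-1,0)):
        if (a[0]-col)*(b[0]-col)<=0 and a[0]!=b[0]: r.append(a[1]+(b[1]-a[1])*(col-a[0])/(b[0]-a[0]))
    return max(r)
def rowof(c,col,r0=185,r1=245):
    g=cv2.GaussianBlur(c['img'].max(2),(3,3),0)[:,col].astype(float)
    # lowest dark run: last row under threshold
    t=165
    rows=[r for r in range(r0,r1) if g[r]<t]
    r=max(rows);return r+(t-g[r])/(g[r+1]-g[r])
if __name__=='__main__':
    c=capture('side')
    # line check in side image: project line mid & ticks
    print('proj ends',proj(c,[[*(o+s*.085*d),.006] for s in(1,0,-1)]).round(1))
    for col in(308,312,316,320,324,328,331):
        r=rowof(c,col)
        try:print(col,round(r,1),round(brentq(lambda q:bottom(c,q,col)-r,-.06,.1)*1000,1))
        except Exception as e:print(col,r,e)
E
python3 edge.py; sed 's/capture(.side.)/__import__("copy").copy(C)/' edge.py >/dev/null
python3 - <<'E'
from edge import *
c=capture('side');c=dict(c);c['img']=cv2.imread('pics/side0.png')[:,:,::-1].copy()
for col in(308,312,316,320,324,328,331):
    r=rowof(c,col);print(col,round(r,1),round(brentq(lambda q:bottom(c,q,col)-r,-.06,.1)*1000,1))
print(onz(c,[(269.8,196.2),(351.8,200)],.006).round(4))
g=c['img'].max(2)
for x in(269,270,271,285,300,320,340,351,352,353):print(x,g[188:208,x])
E
```

```text
proj ends [[270.  195.8]
 [310.6 197.7]
 [351.6 199.7]]
308 214.8 45.3
312 215.5 46.5
316 215.4 45.6
320 215.2 44.6
324 215.5 44.7
328 215.5 44.4
331 215.9 44.9
308 227.5 80.3
312 227.7 80.2
316 227.9 80.3
320 227.8 79.4
324 227.9 79.1
328 228.0 79.0
331 228.2 78.9
[[ 0.6535  0.0321  0.006 ]
 [ 0.4955 -0.0324  0.006 ]]
269 [240 239 233 228 219 210 196 182 168 161 152 146 145 180 227 237 240 242
 243 242]
270 [240 234 216 185 161 144 137 124 123 141 160 173 174 206 233 242 242 243
 242 242]
271 [240 235 217 181 170 174 168 151 155 197 228 236 234 237 239 240 241 240
 238 239]
285 [234 236 235 234 234 235 233 216 180 182 219 234 238 237 236 238 238 239
 239 239]
300 [235 235 237 236 235 238 236 234 210 186 209 233 238 239 238 238 240 236
 239 240]
320 [243 242 242 241 242 242 242 241 238 220 199 219 239 241 241 241 241 242
 241 241]
340 [246 246 246 246 247 245 246 245 246 243 218 194 221 241 245 244 244 244
 244 243]
351 [249 248 248 249 247 242 217 173 151 149 140 127 138 158 171 180 189 212
 236 243]
352 [248 246 246 246 245 242 227 199 180 176 176 174 174 177 174 167 168 200
 228 240]
353 [244 243 244 244 244 242 239 235 234 237 233 233 233 233 231 224 218 225
 235 240]
```

```bash
python3 -m handwheel '[[[-0.2,0,0.15],0,0.2],[[-0.2,0,0.3],0,0.2],[[-0.2,0,0.3],0,0.2]]'; python3 -m handwheel '[[[-0.6,0,0],0,0.2],[[-1.4,0,0],0,0.2],[[-2.2,0,0],0,0.2],[[-2.9,0,0],0,0.2],[[-3.2,0,0],0,0.2]]';python3 -m handwheel '[[[0,0,0],0,0.2],[[0,0,0],0,0.2]]'; python3 -m handwheel '[[[0,0,-0.6],0,0.2],[[0.8,0,-0.6],0,0.2],[[1.6,0,-0.6],0,0.2],[[1.6,0,-0.3],0,0.2]]' ; python3 edge.py; python3 st.py
```

```text
time: 7.25
tcp_pos: [0.5424, 0.04, 0.0559]
tool_rot: [1.758, 2.603, 0.0]
contact_force: [-3.8, -1.2, 15.8]
gripper_width: 0.034
time: 7.67
tcp_pos: [0.5543, 0.0095, 0.0555]
tool_rot: [1.759, 2.602, -0.0]
contact_force: [0.1, 0.4, 1.4]
gripper_width: 0.0342
time: 7.83
tcp_pos: [0.5539, 0.0107, 0.0554]
tool_rot: [1.758, 2.604, -0.0]
contact_force: [-1.9, -3.2, 7.0]
gripper_width: 0.0343
time: 8.17
tcp_pos: [0.5474, 0.0284, 0.0585]
tool_rot: [-1.753, -2.606, -0.001]
contact_force: [0.6, -0.3, 0.3]
gripper_width: 0.0341
proj ends [[270.  195.8]
 [310.6 197.7]
 [351.6 199.7]]
308 209.3 29.1
312 209.7 29.8
316 209.8 29.4
320 210.0 29.4
324 210.2 29.6
328 210.4 29.6
331 210.6 29.7
t 8.2167 tcp [0.5473 0.0276 0.0578] xang 112.1 w 0.0342 F [-0.9  0.3 -0.3]
```

```bash
python3 -m handwheel '[[[0,0,0.15],0,0.2],[[0,0,0.3],0,0.2],[[0,0,0.3],0,0.2]]'; python3 -m handwheel '[[[-0.5,0,0],0,0.2],[[-1.2,0,0],0,0.2],[[-1.9,0,0],0,0.2],[[-2.5,0,0],0,0.2],[[-2.8,0,0],0,0.2]]';python3 -m handwheel '[[[0,0,0],0,0.2],[[0,0,0],0,0.2]]'; python3 -m handwheel '[[[0,0,-0.6],0,0.2],[[0.8,0,-0.6],0,0.2],[[1.5,0,-0.6],0,0.2],[[1.5,0,-0.3],0,0.2]]' ; python3 edge.py; python3 st.py
```

```text
time: 8.47
tcp_pos: [0.5483, 0.0253, 0.0559]
tool_rot: [1.757, 2.603, 0.0]
contact_force: [-4.1, -2.2, 15.9]
gripper_width: 0.0338
time: 8.88
tcp_pos: [0.5588, -0.0015, 0.0557]
tool_rot: [1.758, 2.603, -0.0]
contact_force: [-1.8, -1.4, 7.1]
gripper_width: 0.0343
time: 9.05
tcp_pos: [0.5587, -0.0011, 0.0556]
tool_rot: [1.758, 2.603, -0.0]
contact_force: [-1.6, -1.7, 10.8]
gripper_width: 0.0341
time: 9.38
tcp_pos: [0.5524, 0.0159, 0.0584]
tool_rot: [-1.754, -2.606, -0.001]
contact_force: [-1.0, 1.0, -1.3]
gripper_width: 0.0341
proj ends [[270.  195.8]
 [310.6 197.7]
 [351.6 199.7]]
308 204.2 14.0
312 204.7 14.8
316 204.8 14.6
320 205.2 15.1
324 205.3 14.8
328 205.5 14.8
331 205.6 14.9
t 9.4333 tcp [0.5522 0.0152 0.0577] xang 112.1 w 0.0339 F [-1.5 -0.5 -2. ]
```

```bash
python3 -m handwheel '[[[0,0,0.15],0,0.2],[[0,0,0.3],0,0.2],[[0,0,0.3],0,0.2]]'; python3 -m handwheel '[[[-0.5,0,0],0,0.2],[[-1.1,0,0],0,0.2],[[-1.7,0,0],0,0.2],[[-2.2,0,0],0,0.2],[[-2.4,0,0],0,0.2]]';python3 -m handwheel '[[[0,0,0],0,0.2],[[0,0,0],0,0.2]]'; python3 -m handwheel '[[[0,0,-1],0,0.2],[[0,0,-3],0,0.2],[[0,0,-6],0,0.2]]' ; python3 edge.py; python3 st.py
python3 -m handwheel '[[[4,0,-3],0,0.2],[[8,0,-5],0,0.2],[[12,0,-5],0,0.2],[[16,0,-5],0,0.2],[[20,0,-5],0,0.2]]';python3 -m handwheel '[[[4,0,0],0,0.2],[[8,0,0],0,0.2],[[12,0,0],0,0.2],[[14,0,0],0,0.2],[[14,0,0],0,0.2]]'
python3 - <<'E'
from h import *
for n in('top','side'):
    c=capture(n);cv2.imwrite(f'pics/{n}5f.png',c['img'][:,:,::-1]);cv2.imwrite(f'pics/{n}5.png',cv2.resize(c['img'][140:290,200:400],None,fx=3.5,fy=3.5)[:,:,::-1])
E
```

```text
time: 9.68
tcp_pos: [0.5532, 0.0133, 0.0559]
tool_rot: [1.757, 2.603, 0.0]
contact_force: [-4.8, -1.8, 16.9]
gripper_width: 0.0342
time: 10.1
tcp_pos: [0.5622, -0.0098, 0.0559]
tool_rot: [1.758, 2.603, -0.0]
contact_force: [-3.7, -0.4, 13.9]
gripper_width: 0.034
time: 10.27
tcp_pos: [0.5621, -0.0094, 0.0559]
tool_rot: [1.758, 2.603, -0.0]
contact_force: [-4.8, -2.0, 15.6]
gripper_width: 0.0342
time: 10.52
tcp_pos: [0.5605, -0.0087, 0.1145]
tool_rot: [-1.756, -2.602, 0.004]
contact_force: [0.6, -0.4, 0.0]
gripper_width: 0.0341
proj ends [[270.  195.8]
 [310.6 197.7]
 [351.6 199.7]]
308 200.3 2.0
312 200.6 2.4
316 200.8 2.4
320 201.0 2.5
324 201.4 2.9
328 201.4 2.3
331 201.7 2.8
t 10.5667 tcp [ 0.5635 -0.0089  0.1211] xang 112.0 w 0.0341 F [ 5.7 -0.8  7.9]
time: 10.98
tcp_pos: [0.4882, 0.1738, 0.1663]
tool_rot: [1.757, 2.603, 0.002]
contact_force: [0.5, -0.0, -0.8]
gripper_width: 0.0342
time: 11.4
tcp_pos: [0.434, 0.3068, 0.1655]
tool_rot: [-1.748, -2.609, -0.001]
contact_force: [-0.4, -0.7, 0.2]
gripper_width: 0.0341
```

View pics/top5.png

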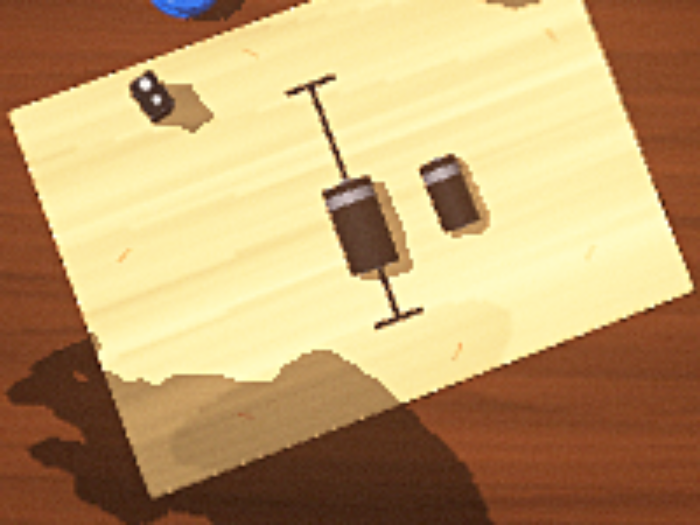

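View pics/side5.png

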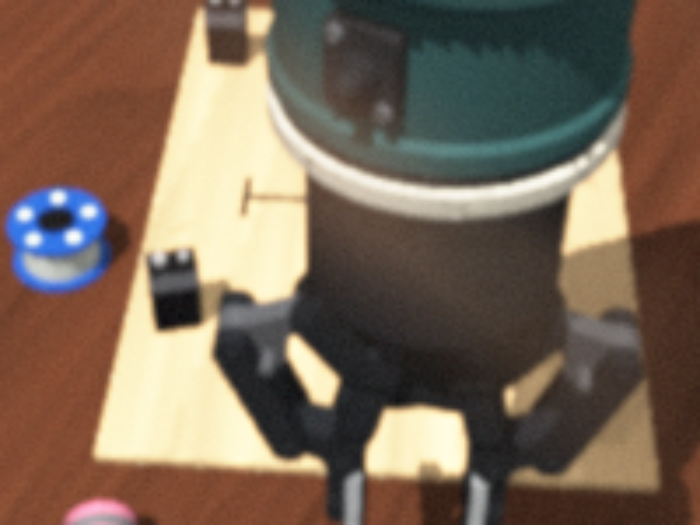

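Run:
```python
from edge import *
c=dict(capture('top'))
c0=dict(c);c0['img']=cv2.imread('pics/top0.png')[:,:,::-1].copy()
for nm,img,B,p0 in(('start','top0',[257,196,290,236],o+.078*n-.0155*d),('now','top5f',[288,184,320,222],o+.002*n-.0155*d)):
    c['img']=cv2.imread(f'pics/{img}.png')[:,:,::-1].copy()
    if nm=='now':
        # mask line bits outside cell by filling
        pass
    for thr in(130,150,165):
        x,f,s=cellfit(c,B,[*p0,th],thr=thr);r=x[:2]-o
        print(nm,thr,x.round(4),np.degrees(x[2]).round(2),f.round(1),'along',(r@d).round(4),'across',(r@n).round(4))
# line position in top image from start: darkness-weighted across coordinate of shaft pixels
g=c0['img'].min(2).astype(float)
for lo,hi in((-.08,-.05),(-.05,-.01),(.01,.05),(.05,.08)):
    v,u=np.mgrid[150:245,270:330];uv=np.c_[u.ravel(),v.ravel()]
    P=onz(c0,uv,.006)[:,:2]-o;a=P@d;b=P@n
    m=(a>lo)&(a<hi)&(abs(b)<.009);w=np.clip(170-g[v.ravel(),u.ravel()],0,None)*m
    print(lo,hi,'line across mm',((w*b).sum()/w.sum()*1000).round(2))
x=(x[0],x[1],x[2])
B=[280,174,330,232]
big=cv2.resize(c['img'][B[1]:B[3],B[0]:B[2]],None,fx=10,fy=10,interpolation=cv2.INTER_NEAREST)[:,:,::-1].copy()
for q,col in((np.array(x),(0,255,0)),):
    h=cv2.convexHull(proj(c,cyl([*q,.023],.017,.06)).astype(np.float32)).reshape(-1,2)
    cv2.polylines(big,[np.round((h-[B[0]-.5,B[1]-.5])*10).astype(np.int32)],True,col,1)
cv2.imwrite('pics/fit5.png',big)
```

```text
start 130 [0.5309 0.0664 0.4153] 23.79 105.2 along -0.0156 across 0.0792
start 150 [0.531  0.0664 0.4053] 23.22 90.2 along -0.0155 across 0.0792
start 165 [0.5312 0.0665 0.408 ] 23.38 86.1 along -0.0152 across 0.0792
now 130 [ 0.558  -0.004   0.3742] 21.44 119.2 along -0.0168 across 0.0037
now 150 [ 0.5584 -0.0034  0.4108] 23.54 106.7 along -0.0163 across 0.0042
now 165 [ 0.5587 -0.0036  0.3911] 22.41 101.9 along -0.016 across 0.0039
-0.08 -0.05 line across mm 0.33
-0.05 -0.01 line across mm 0.44
0.01 0.05 line across mm 0.71
0.05 0.08 line across mm 0.81
```

View pics/fit5.png

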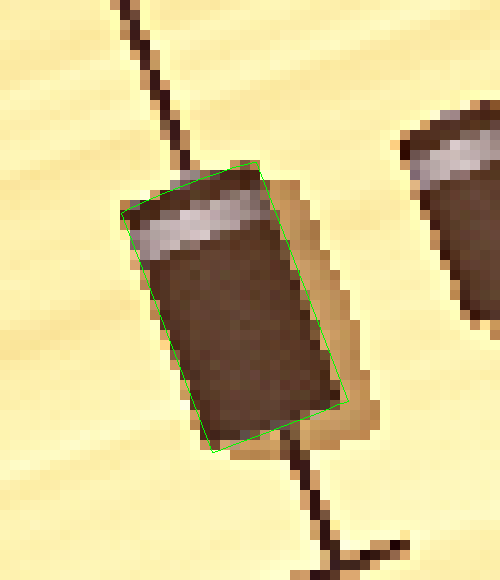

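Top view: the cell lies on the line between the ticks, but its axis is still about 3.2 mm to the +y side. The side view agrees once its own line offset is allowed for. I'll make one short corrective stroke.

```bash
python3 st.py '[.557,-.002,.066]'
```

```text
t 11.55 tcp [0.4366 0.3015 0.1654] xang 112.0 w 0.0342 F [0.5 0.1 0.3]
delta tool cm [-32.65  -0.2    9.96]
```

```bash
python3 -m handwheel '[[[-4,0,0],0,0.2],[[-8,0,0],0,0.2],[[-12,0,0],0,0.2],[[-16,0,0],0,0.2],[[-20,0,0],0,0.2]]';python3 -m handwheel '[[[-4,0,0],0,0.2],[[-8,0,1],0,0.2],[[-11,-0.1,3],0,0.2],[[-12.6,-0.2,5],0,0.2],[[-12.6,-0.2,8]  ,0,0.2]]';python3 -m handwheel '[[[0,0,1],0,0.2],[[0,0,1.8],0,0.2],[[0,0,1.8],0,0.2],[[0,0,1.8],0,0.2]]'; python3 st.py '[.557,-.002,.0559]'
```

```text
time: 11.97
tcp_pos: [0.5119, 0.1132, 0.1657]
tool_rot: [1.759, 2.602, 0.0]
contact_force: [1.5, -0.1, -0.1]
gripper_width: 0.0338
time: 12.38
tcp_pos: [0.5583, -0.0072, 0.0862]
tool_rot: [1.764, 2.594, 0.001]
contact_force: [1.3, -0.8, -0.5]
gripper_width: 0.0339
time: 12.72
tcp_pos: [0.5569, -0.0007, 0.0682]
tool_rot: [1.756, 2.604, 0.001]
contact_force: [0.3, 0.1, 0.2]
gripper_width: 0.0344
t 12.7167 tcp [ 0.5569 -0.0007  0.0682] xang 112.0 w 0.0344 F [0.3 0.1 0.2]
delta tool cm [-0.12 -0.04  1.23]
```

```bash
python3 -m handwheel '[[[0,0,0.7],0,0.2],[[0,0,1.1],0,0.2],[[0,0,1.2],0,0.2],[[0,0,1.2],0,0.2]]';python3 -m handwheel '[[[0,0,0.05],0,0.2],[[0,0,0.05],0,0.2]]'
```

```text
time: 13.05
tcp_pos: [0.5571, -0.0009, 0.0561]
tool_rot: [1.756, 2.604, 0.001]
contact_force: [-1.3, -0.3, 7.8]
gripper_width: 0.034
time: 13.22
tcp_pos: [0.5573, -0.0011, 0.0559]
tool_rot: [1.756, 2.603, 0.002]
contact_force: [-3.3, -0.2, 14.3]
gripper_width: 0.0339
```

```bash
python3 -m handwheel '[[[-0.2,0,0],0,0.2],[[-0.4,0,0],0,0.2],[[-0.6,0,0],0,0.2],[[-0.64,0,0],0,0.2],[[-0.64,0,0],0,0.2]]';python3 -m handwheel '[[[0,0,0],0,0.2],[[0,0,0],0,0.2]]'; python3 -m handwheel '[[[0,0,-0.5],0,0.2],[[0,0,-1.5],0,0.2],[[0,0,-4],0,0.2],[[0,0,-6],0,0.2],[[0,0,-6],0,0.2]]' ; python3 edge.py
python3 -m handwheel '[[[4,0,-3],0,0.2],[[8,0,-6],0,0.2],[[12,0,-9],0,0.2],[[16,0,-10],0,0.2],[[20,0,-10],0,0.2]]';python3 -m handwheel '[[[4,0,0],0,0.2],[[8,4,0],0,0.2],[[12,6,0],0,0.2],[[14,-2,0],0,0.2],[[16,-4,0],0,0.2]]'; python3 -m handwheel '[[[4,0,-2],0,0.2],[[8,0,-5],0,0.2],[[12,0,-7],0,0.2],[[16,0,-7],0,0.2],[[20,0,-7],0,0.2]]'
python3 - <<'E'
from edge import *
for nm in('top','side'):
    c=capture(nm);cv2.imwrite(f'pics/{nm}6f.png',c['img'][:,:,::-1]);cv2.imwrite(f'pics/{nm}6.png',cv2.resize(c['img'][140:290,200:400],None,fx=3.5,fy=3.5)[:,:,::-1])
    if nm=='top':
      for thr in(130,150,165):
        x,f,s=cellfit(c,[288,184,322,223],[*(o-.0155*d),th],thr=thr);r=x[:2]-o
        print(thr,x.round(4),np.degrees(x[2]).round(2),f.round(1),'along',(r@d).round(4),'across',(r@n).round(4))
E
python3 st.py
```

```text
time: 13.63
tcp_pos: [0.5597, -0.0072, 0.056]
tool_rot: [1.756, 2.603, 0.001]
contact_force: [-2.7, -1.4, 14.4]
gripper_width: 0.0344
time: 13.8
tcp_pos: [0.5597, -0.0071, 0.0559]
tool_rot: [1.756, 2.603, 0.001]
contact_force: [-2.8, -1.1, 14.4]
gripper_width: 0.0346
time: 14.22
tcp_pos: [0.5608, -0.0069, 0.1191]
tool_rot: [1.755, 2.601, 0.005]
contact_force: [0.6, -0.4, 0.5]
gripper_width: 0.0343
proj ends [[270.  195.8]
 [310.6 197.7]
 [351.6 199.7]]
308 199.1 -1.7
312 199.6 -0.9
316 199.8 -0.8
320 199.9 -1.1
324 199.9 -1.6
328 200.4 -0.6
331 200.5 -0.7
time: 14.68
tcp_pos: [0.4916, 0.1608, 0.2142]
tool_rot: [1.757, 2.602, 0.004]
contact_force: [2.1, 0.7, 0.1]
gripper_width: 0.0338
time: 15.1
tcp_pos: [0.4169, 0.2891, 0.2097]
tool_rot: [1.756, 2.604, -0.006]
contact_force: [-0.5, 0.2, -0.4]
gripper_width: 0.0342
time: 15.52
tcp_pos: [0.3452, 0.4666, 0.2833]
tool_rot: [-1.757, -2.604, -0.004]
contact_force: [-0.2, 0.3, -0.6]
gripper_width: 0.0343
130 [ 0.5591 -0.007   0.3962] 22.7 121.5 along -0.0169 across 0.0006
150 [ 0.5591 -0.007   0.3949] 22.62 110.7 along -0.0169 across 0.0006
165 [ 0.5591 -0.007   0.3962] 22.7 106.6 along -0.0169 across 0.0006
t 15.6167 tcp [0.3415 0.4703 0.2811] xang 112.5 w 0.0338 F [-0.7 -2.3 -1.3]
```

View pics/top6.png

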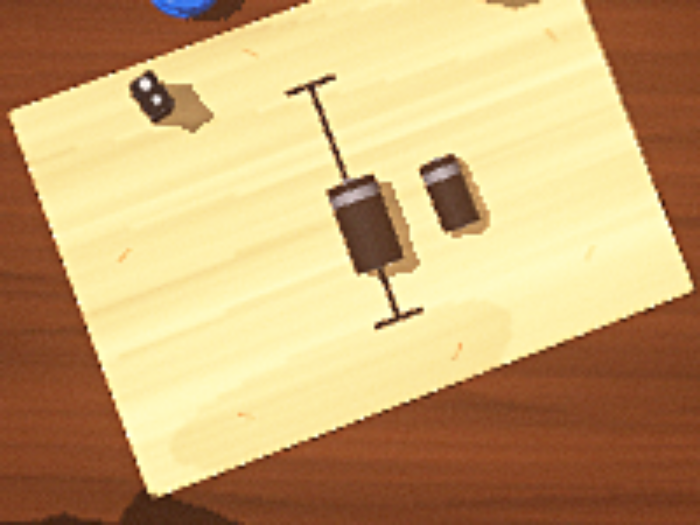

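View pics/side6.png

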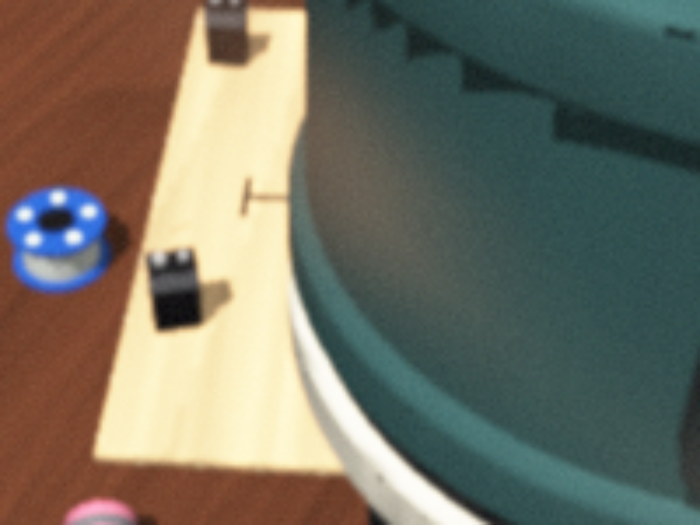

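The top fit gives the cell's axis about 0.1 mm from the line and the side view about -0.3 mm. It is parallel within about 1° and its ends lie between the ticks. The small cell, the blocks and the spool look unmoved, and the arm is clear.

```bash
python3 -c "
from cell import *
print(hand_in())"
```

```text
the job is handed in; nothing more can be done
None
```

I rolled the larger cell onto the ruled line by dragging its top with two part-open fingertips, using five short strokes and one 6 mm correction. I pressed with roughly 10 to 20 N, never gripped or lifted the cell, and handed the job in at about 15.6 s.

- **Across the line:** the last checks put the cell's axis within about 0.5 mm of the line (top view about 0.1 mm, side view about -0.3 mm) and parallel within about 1°.
- **Along the line:** the cell's middle is about 16 mm nearer the robot than the line's middle, as at the start. It spans roughly -47 to +13 mm, inside the ticks at ±85 mm. I took "centred along it" to mean sideways on the line, so I did not shift it lengthwise.
- **Other things:** the small cell, both blocks and the spool look unmoved in the final pictures. The force readings I saw peaked at about 23 N, when the fingertips first touched the cell.
- **Checks that disagreed:**
  - After the fifth stroke the raw top and side readings differed by about 1.5 mm. They agreed once each was compared with the line in its own picture.
  - In the last side picture, taken once the arm had pulled back, the arm hid the cell. The final side reading therefore comes from just after the last lift, with the gripper still above the cell.

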